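Hang the weld gauge in its cabinet

ROBOT

A 6-joint arm with a two-finger parallel gripper is mounted at the origin on the work surface. World frame = base frame: x ahead of the robot, y to its left, z up, the work surface at z = 0. Lengths are in m, angles in rad, forces in N, time in s.
With the tool pointing down it reaches from about 0.275 to 0.825 m from the base axis. Payload 4.9 kg.
Tool frame: the origin (TCP) lies midway between the tips of the shut fingers; the grasp point (between the pads) lies 19 mm behind it; y points along the fingers, z is the direction in which the jaws open and shut, and the axes are right-handed (so a half turn about y gives the same grasp; the last joint's range is limited). The gripper opens to 85 mm and grips with 20 to 120 N. Pads are 22 mm wide; open, the fingers measure 114 mm over their backs; the gripper's body (76 mm by 85 mm) begins 54 mm behind the grasp point. The pads swing forward as they close: fully open they stand 13 mm farther back than shut.
Start: joints at [-1.242, 0.326, -0.193, 1.052, 0, 1.437], TCP at [0.246, -0.492, 0.231] pointing down, gripper open.
Joint ranges: [-2.65, 2.65], [-0.97, 1.79], [-1.3, 1.35], [-1.93, 2.1], [-1.47, 1.37], [-3.14, 3.14]. Speed limits (rad/s): [2.57, 2.57, 3.14, 3.14, 3.14, 3.14].

INTERFACE

Orientations are given as a unit quaternion [w, x, y, z].
In Python, from cell import manip gives the robot as it stands.
- The arm moves only by the tool jog_arm, never from a script. Its arguments are lists of equal length, an entry for each row: "grip": the finger opening in m, from 0 to 0.0854; "linear": the shift along the tool's x, y, z in m, a list of three; "angular": the turn, a rotation vector about the tool's x, y, z in degrees, a list of three. A call has 1 to 12 rows; each row shifts and turns the pose as measured when the row begins, along the tool's axes as they then stand; what a row does not reach is not made up. A row lasts 1/10 s, in which the tool goes at most 50 mm and 8.59 degrees, less where a joint would pass 70% of its speed; a pose out of reach is approached as far as the arm can. A call with a gripper value outside its range is refused whole. The fingers move at their own pace and stop on an object; "squeeze" is the grip in N (left out, the last holds). Time passes only in rows, so rows that do not move let the fingers close. It gives the time, the measured TCP pose, the force and the opening at its end, in the units of the state.
- manip.read_state(): the state, without advancing time (a new reading comes with each control period).
- manip.snapshot(name): name is "scene" or "top" or "wrist"; returns the picture (400x640x3 uint8, blue, green, red); there is no depth.
- manip.camera_model(name): a dict with "mtx" (3x3 intrinsics, pixels), "rvec" (rotation vector, rad) and "tvec" (3), from world to camera coordinates, as OpenCV has them; the wrist camera has in their place "tool_from_camera" (4x4, takes a point from camera to tool coordinates, whose origin is the TCP and whose axes are the tool frame's). Camera axes: x right, y down, z forward; pixel columns grow to the right and rows downward; lengths in m; the calibration is good to about 2 mm. A picture is of the moment at which its call begins: read the wrist's pose just before it. camera_model takes no time and is no camera call.
- manip.finish_job(): hands the job in, once; it reports no verdict.
The state is a dict: "clock": time; "joints": joint angles; "joint_vel": joint speeds; "joint_torque": joint torques, N m; "ee_pos": TCP position; "ee_rot": TCP orientation; "ft_force": force on the tool from outside, world axes, zero at the start; "moment": the same for the moment, N m; "opening": opening from 0.0 (shut) to 1.0 (fully open).
Only numpy, scipy, OpenCV 4.12 (cv2) and the standard library are available. Lean on these libraries where they do the work, as an engineer would, in place of code of your own. Each camera call takes 0.05 s, during which the arm holds its last target. There are 200 camera calls.

TASK

Put the weld gauge (the steel plate with the orange grip, standing in the slotted wooden rack) away: slide the hatch of the blue gauge cabinet fully open, reach the gauge down through the opening and hang it by its window on the brass hook inside, let go, then slide the hatch fully shut again. Neither the gauge nor the robot may touch the yellow frame around the opening, and the two templates in the rack, the hammer and the tape measure must be left alone.

Things in the scene. Friction and masses are not known exactly. Their poses are not given: they have to be found in the camera images.
- cabinet: Blue sheet-metal gauge cabinet fixed to the bench, 190 (x) by 250 (y) by 178 mm high. Origin on the bench under the centre of the roof opening; x points away from the robot (to the clear far wall), y along the hatch's opening direction. It spans x -95 to 95, y -65 to 185 mm; inner floor at 8 mm. The opening, a hole in the roof 135 mm (x) by 100 mm (y), is under the hatch at first.
- rim: Yellow frame around the roof opening, 6 mm thick (underside 172 mm, top 178 mm above the bench), same origin and axes as the cabinet. Inner edges at x = -67.5 and +67.5, y = -50 and +50 mm. It must not be touched. Wide-open fingers may not fit beside it: inside, open the fingers only a little to let go.
- opening (a point): Centre of the opening, level with the top of the yellow frame (178 mm up).
- hatch (a joint): How far the hatch is slid open along the cabinet's +y, in m: 0 shut, 0.117 fully open against its stop; it stays where it is left, sliding friction about 2 N. Grey sheet 160 x 118 x 5 mm, its top 185.5 mm above the bench.
- hatch_grip (a point): Point to grip on the hatch's black fin: the fin stands up from the middle of the hatch, 44 mm along the cabinet's x, 12 mm thick along its y, top 227.5 mm above the bench; this point lies 15 mm below its top, 27 mm above the sheet. It moves with the hatch.
- hook: Brass hook inside the cabinet, same origin and axes as the cabinet: a level round bar 6 mm thick along the cabinet's x, at y = 0, fixed to the far wall (x = +89 mm) and reaching towards the robot; its end at x = -12 mm turns upward, its tip rising 8 mm above the top of the bar.
- hook_seat (a point): Point on the top of the bar where the gauge should hang: 112 mm above the bench, 7.5 mm beyond the opening's centre in the cabinet's x, 19.5 mm beyond the foremost point of the upturned end. Axes as the cabinet.
- gauge: Weld gauge: steel plate 6 thick (x), 70 wide (y), 74 mm high, with an orange grip tab on top 10 thick, 26 wide, 44 high; 118 mm in all, about 0.22 kg, same both sides. Origin mid lower edge, z up. A window 20 wide, 24 mm high on the midline, 40 to 64 mm above the lower edge, takes the hook. It stands upright in any of the rack's slots, faces along the rack's x.
- gauge_eye (a point): Middle of the upper edge of the gauge's window, halfway through its thickness, 64 mm above the gauge's lower edge. This edge rests on the hook's bar when the gauge hangs.
- gauge_grip (a point): Point to grip the gauge, in the orange tab, 104 mm above its lower edge (40 mm above the eye, 14 mm below the top); grip across the 10 mm thickness.
- rack: Wooden slotted rack fixed to the bench, 180 mm (its x) by 80 mm (its y) by 34 mm high, origin in the middle of its underside. Three slots across its y at x = -60, 0 and +60 mm, 8 mm wide, slot floor 10 mm and rack top 34 mm above the bench.
- template_a: Dark steel template plate without a grip, 6 x 70 x 58 mm high, standing in another slot; leave alone. Origin at the middle of its lower edge.
- template_b: Copper-coloured template plate, same size, standing in another slot; leave alone. Origin at the middle of its lower edge.
- hammer: Hammer about 240 mm long lying on the bench beyond the cabinet; leave alone.
- tape: Yellow tape measure about 68 mm long and 30 mm high, lying on the bench; leave alone.

How it is judged:
By the outcome, as a careful person would: the job done as asked, in the order asked, and still so for the second after the job is handed in, with the robot touching nothing.
It also fails if it takes over 72 s, if anything falls off the work surface, if the arm or the gripper's body presses on something with over 40 N, if the wrist force passes 120 N, or if a joint passes its speed limit or range.

## Working session

There is one attempt and no reset: what is moved stays moved. The work goes in short steps, Python scripts to look and compute and a tool call to move; the robot and the scene stay as the last step left them, time stands still between calls to the robot, and variables do not carry over. Pictures are saved under pics/ and viewed, about 8 in all and at most 12, crops included, and the job is handed in when it is done.

Besides the shell and the picture viewer there is one more tool, called after "Emit:" as name(argument=value, ...) on one line, values as JSON. jog_arm: Moves the arm, as the interface text tells. Its arguments: {"type":"object","properties":{"grip":{"type":"array"},"linear":{"type":"array"},"angular":{"type":"array"},"squeeze":{"type":"number"}},"required":["grip","linear","angular"]}

```bash
mkdir -p pics; ls
python3 - <<'E'
from cell import manip
import cv2,numpy as np
s=manip.read_state();print({k:s[k] for k in('clock','ee_pos','ee_rot','opening','ft_force')})
for n in('scene','top'):
    cv2.imwrite(f'pics/{n}0.png',manip.snapshot(n));m=manip.camera_model(n);R=cv2.Rodrigues(np.array(m['rvec']))[0];print(n,-R.T@np.array(m['tvec']).ravel(),m['mtx'])
print(manip.camera_model('wrist'))
E
```

```text
pics
{'clock': 0.0, 'ee_pos': array([ 0.24537181, -0.49157599,  0.23049388]), 'ee_rot': array([ 0.1621103 , -0.16223807,  0.68886934, -0.68764678]), 'opening': 0.9988364886657658, 'ft_force': array([-0.05093441,  0.43618278,  0.04669639])}
scene [ 1.14956222 -0.52671504  0.83043179] [[501.14088646   0.         322.78931886]
 [  0.         501.14088646 196.01704663]
 [  0.           0.           1.        ]]
top [ 0.55392343 -0.07619047  0.98568286] [[445.45831081   0.         314.71162346]
 [  0.         445.45831081 203.95249288]
 [  0.           0.           1.        ]]
{'mtx': array([[326.59729306,   0.        , 319.39535914],
       [  0.        , 326.59729306, 197.86561916],
       [  0.        ,   0.        ,   1.        ]]), 'tool_from_camera': array([[-5.96888816e-06,  9.59493211e-01,  2.81731749e-01,
        -6.99955695e-02],
       [ 2.07367795e-04, -2.81731742e-01,  9.59493191e-01,
        -1.41308668e-01],
       [ 9.99999978e-01,  6.41491992e-05, -1.97286367e-04,
        -4.84592766e-04],
       [ 0.00000000e+00,  0.00000000e+00,  0.00000000e+00,
         1.00000000e+00]])}
```

View pics/scene0.png

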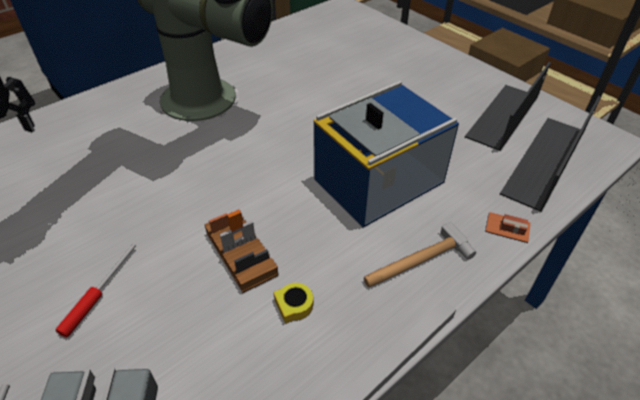

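View pics/top0.png

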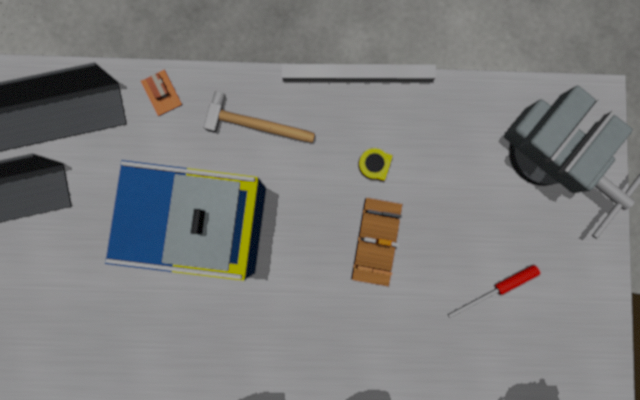

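```bash
cat > h.py <<'E'
import cv2,numpy as np
from cell import manip
from scipy.spatial.transform import Rotation as Ro
def rot(q): return Ro.from_quat(np.roll(q,-1)).as_matrix()
def cam(n,st=None):
    m=manip.camera_model(n);K=np.array(m['mtx'])
    if n=='wrist':
        T=np.eye(4);T[:3,:3]=rot(st['ee_rot']);T[:3,3]=st['ee_pos'];T=T@m['tool_from_camera']
        return K,T[:3,:3],T[:3,3]
    R=cv2.Rodrigues(np.array(m['rvec']))[0];return K,R.T,-R.T@np.array(m['tvec']).ravel()
def toplane(c,uv,z):
    K,R,o=c;uv=np.atleast_2d(uv).astype(float)
    d=(R@np.linalg.inv(K)@np.c_[uv,np.ones(len(uv))].T).T
    return o+d*((z-o[2])/d[:,2])[:,None]
def proj(c,P):
    K,R,o=c;p=(K@R.T@(np.atleast_2d(P)-o).T).T;return p[:,:2]/p[:,2:]
def big(mask):
    cs=cv2.findContours(mask.astype(np.uint8),0,cv2.CHAIN_APPROX_NONE)[0];return max(cs,key=cv2.contourArea)[:,0]
def rect(c,uv,z):
    P=toplane(c,uv,z)[:,:2];return cv2.minAreaRect((P*1000).astype(np.float32))
E
python3 - <<'E'
from h import *
im=cv2.imread('pics/top0.png');c=cam('top')
hsv=cv2.cvtColor(im,cv2.COLOR_BGR2HSV);H,S,V=[hsv[...,i].astype(int) for i in range(3)]
yy,xx=np.mgrid[:400,:640]
roi=lambda a,b,c_,d:(xx>a)&(xx<b)&(yy>c_)&(yy<d)
rk=(S>110)&(H<22)&roi(340,415,190,300)
print('rack',rect(c,big(rk),.034))
fin=(V<60)&(S<120)&roi(185,215,200,240)
print('fin',rect(c,big(fin),.2275), toplane(c,big(fin).mean(0),.2275))
yl=(H>22)&(H<35)&(S>150)&roi(160,275,150,290)
P=np.argwhere(yl)[:,::-1]
print('yellow',rect(c,P,.178))
bl=(H>100)&(H<125)&(S>120)&roi(100,230,150,290)
print('blue',rect(c,big(bl),.178))
og=(H<22)&(S>190)&(V>150)&roi(365,410,230,250);print('tab',toplane(c,np.argwhere(og)[:,::-1].mean(0),.128) if og.any() else None)
a=cv2.resize(im[150:290,100:280],None,fx=4,fy=4,interpolation=2)
b=cv2.resize(im[190:300,340:415],None,fx=4,fy=4,interpolation=2)
o=np.zeros((560,720+0,3),np.uint8);o[:a.shape[0],:a.shape[1]]=a
o=np.zeros((560,800,3),np.uint8);a=cv2.resize(im[155:285,100:280],None,fx=2.8,fy=2.8);o[:a.shape[0],:a.shape[1]]=a;o[:b.shape[0],504:800]=b[:,:296]
cv2.imwrite('pics/z1.png',o)
E
```

```text
rack ((550.1626586914062, -225.02706909179688), (79.46825408935547, 175.36886596679688), 81.5128173828125)
fin ((576.1401977539062, 108.741943359375), (19.139307022094727, 39.40614700317383), 84.64506530761719) [[0.57565783 0.10871581 0.2275    ]]
yellow ((574.3580322265625, 88.04491424560547), (129.5388641357422, 185.7226104736328), 84.7634506225586)
blue ((586.7247314453125, 219.12667846679688), (108.68414306640625, 167.07208251953125), 84.71015167236328)
tab [[ 0.55017599 -0.2267978   0.128     ]]
```

View pics/z1.png

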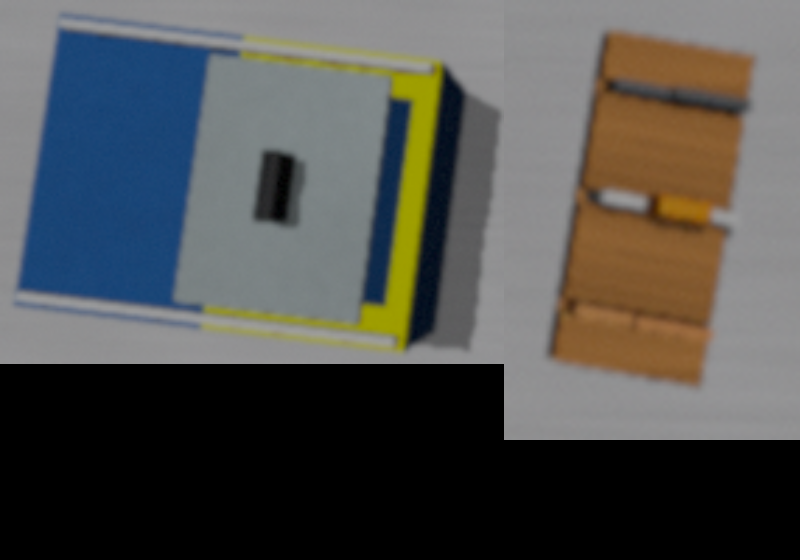

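Emit:
jog_arm(grip=[0.085, 0.085, 0.085, 0.085, 0.085, 0.085, 0.085, 0.085, 0.085, 0.085, 0.085, 0.085], linear=[[0, -0.01, 0], [0, -0.01, 0], [0, -0.01, 0], [0, -0.01, 0], [0, -0.01, 0], [0, -0.01, 0], [0, -0.01, 0], [0, -0.01, 0], [0, -0.01, 0], [0, -0.01, 0], [0, -0.01, 0], [0, 0, 0]], angular=[[0, -8.5, 0], [0, -8.5, 0], [0, -8.5, 0], [0, -8.5, 0], [0, -8.5, 0], [0, -8.5, 0], [0, -8.5, 0], [0, -8.5, 0], [0, -8.5, 0], [0, -8.5, 0], [0, -8.5, 0], [0, -8.5, 0]])

```text
clock: 1.3
ee_pos: [0.2442, -0.4882, 0.3385]
ee_rot: [0.645, -0.637, 0.303, -0.295]
ft_force: [-0.2, 0.3, -0.1]
opening: 0.996
```

```bash
cat >> h.py <<'E'
def plan(target,yaw=None,st=None):
    """print offset to target TCP in tool axes (mm) and turn about tool y (deg) to jaw yaw"""
    st=st or manip.read_state();R=rot(st['ee_rot']);d=np.array(target)-st['ee_pos']
    y0=np.degrees(np.arctan2(R[1,2],R[0,2]))
    print('t',round(st['clock'],2),'pos',np.round(st['ee_pos'],4),'jawyaw',round(y0,2),'tilt',np.round(R[:,1],4),'open',round(st['opening'],3),'F',np.round(st['ft_force'],1))
    print('tool-axis offset mm',np.round(R.T@d*1000,1),'turn y', None if yaw is None else round(-((yaw-y0+180)%360-180),2))
    if yaw is not None:
        Rn=rot(st['ee_rot'])@Ro.from_euler('y',-((yaw-y0+180)%360-180),degrees=True).as_matrix()
        print('offset after turn',np.round(Rn.T@d*1000,1))
E
python3 -c "
from h import *
plan([.575,.106,.345],84.7)"
```

```text
t 1.3 pos [ 0.2442 -0.4882  0.3385] jawyaw 39.9 tilt [-0.0051  0.0151 -0.9999] open 0.996 F [-0.2  0.3 -0.1]
tool-axis offset mm [-243.6    0.7  635. ] turn y -44.8
offset after turn [274.5   0.7 622.2]
```

Emit:
jog_arm(grip=[0.085, 0.085, 0.085, 0.085, 0.085, 0.085, 0.085, 0.085, 0.085, 0.085, 0.085, 0.085], linear=[[0, 0, 0], [0, 0, 0], [0, 0, 0], [0, 0, 0], [0, 0, 0], [0, 0, 0], [0.019, 0, 0.043], [0.019, 0, 0.043], [0.019, 0, 0.043], [0.019, 0, 0.043], [0.019, 0, 0.043], [0.019, 0, 0.043]], angular=[[0, -7.5, 0], [0, -7.5, 0], [0, -7.5, 0], [0, -7.5, 0], [0, -7.5, 0], [0, -7.5, 0], [0, 0, 0], [0, 0, 0], [0, 0, 0], [0, 0, 0], [0, 0, 0], [0, 0, 0]])

```text
clock: 2.5
ee_pos: [0.3726, -0.2315, 0.3363]
ee_rot: [0.715, -0.698, 0.026, -0.019]
ft_force: [0.9, -0.2, -0.0]
opening: 0.995
```

Emit:
jog_arm(grip=[0.085, 0.085, 0.085, 0.085, 0.085, 0.085, 0.085, 0.085, 0.085], linear=[[0.019, 0, 0.043], [0.019, 0, 0.043], [0.019, 0, 0.043], [0.019, 0, 0.043], [0.019, 0, 0.043], [0.019, 0, 0.043], [0.019, 0, 0.043], [0.019, 0, 0.043], [0, 0, 0]], angular=[[0, 0, 0], [0, 0, 0], [0, 0, 0], [0, 0, 0], [0, 0, 0], [0, 0, 0], [0, 0, 0], [0, 0, 0], [0, 0, 0]])

```text
clock: 3.4
ee_pos: [0.5507, 0.1225, 0.34]
ee_rot: [0.716, -0.698, 0.025, -0.016]
ft_force: [0.3, -0.3, -0.5]
opening: 0.998
```

Run:
```python
from h import *
plan([.575,.106,.345],84.7)
st=manip.read_state();im=manip.snapshot('wrist');cv2.imwrite('pics/w1.png',im);np.save('w1.npy',np.r_[st['ee_pos'],st['ee_rot']])
```

```text
t 3.4 pos [0.5507 0.1225 0.34  ] jawyaw 86.64 tilt [-0.0124  0.0254 -0.9996] open 0.998 F [ 0.3 -0.3 -0.5]
tool-axis offset mm [ 25.2  -5.7 -14.9] turn y 1.94
offset after turn [ 25.7  -5.7 -14.1]
```

View pics/w1.png

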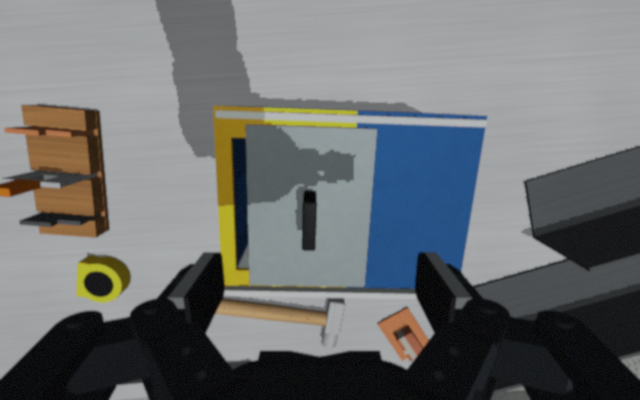

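Run:
```python
from h import *
im=cv2.imread('pics/w1.png');v=np.load('w1.npy');st=dict(ee_pos=v[:3],ee_rot=v[3:]);c=cam('wrist',st)
hsv=cv2.cvtColor(im,cv2.COLOR_BGR2HSV);H,S,V=[hsv[...,i].astype(int) for i in range(3)]
yel=(H>18)&(H<36)&(S>150);blu=(H>98)&(H<125)&(S>110);sh=(S<60)&(V<190)&(V>45)
rows=[140,160,180,200,220,240,250]
Y0=[];HL=[];HR=[];Y1=[];YI=[]
for r in rows:
    xs=np.where(yel[r,205:260])[0]+205;Y0.append((xs.min(),r));YI.append((xs.max()+1,r))
    xs=np.where(blu[r,360:500])[0]+360;HR.append((xs.min(),r));Y1.append((xs.max()+1,r))
def line(n,pts,z):
    P=toplane(c,pts,z)[:,:2]*1000;m=P.mean(0);u=np.linalg.svd(P-m)[2][0];u=u*np.sign(u[0]);print(n,m.round(1),'ang',np.degrees(np.arctan2(u[1],u[0])).round(2));return m
a=line('yel y-65',Y0,.178);i=line('yel in y-50',YI[2:],.178);b=line('blue y185',Y1,.178);h=line('hatchR',HR,.1855)
ang=np.radians(-5.3);yd=np.array([-np.sin(ang),np.cos(ang)]);xd=np.array([np.cos(ang),np.sin(ang)])
print('y along: width',(b-a)@yd,'inner',(i-a)@yd,'origin y',a@yd+65,b@yd-185,'hatchR rel',h@yd-(a@yd+65))
# hatch x edges: columns
T=[];B=[]
for u in (270,290,330,345,360):
    col=im[:,u].astype(int).sum(1)/3;S_=S[:,u]
    print(u,col[112:140].round().astype(int).tolist(),col[276:300].round().astype(int).tolist())
fin=(V<50)&(S<140);fin[:,:290]=0;fin[:,330:]=0;fin[:180]=0;fin[258:]=0
f=big(fin);print('fin',f.min(0),f.max(0));
for z in (.2275,):print(rect(c,f,z))
og=(H<22)&(S>190)&(V>120);og[:,45:]=0;og[200:]=0;og[:170]=0
print('tab',np.argwhere(og)[:,::-1].mean(0) if og.any() else 0)
rk=(H<22)&(S>100);rk[:,:20]=0;rk[:,112:]=0;rk[242:]=0;print('rack',rect(c,big(rk),.034))
```

```text
yel y-65 [559.9  28.7] ang -5.15
yel in y-50 [579.9  42.2] ang -5.22
blue y185 [576.  275.2] ang -5.56
hatchR [567.3 175.2] ang -5.26
y along: width 246.91307140666285 inner 15.233179293835718 origin y 145.31595487948232 142.2290262861452 hatchR rel 81.51043279254657
270 [154, 172, 180, 182, 181, 180, 178, 168, 151, 134, 118, 105, 97, 93, 91, 92, 93, 93, 94, 93, 93, 95, 92, 94, 95, 94, 94, 93] [143, 142, 142, 142, 142, 142, 142, 141, 137, 122, 97, 78, 68, 75, 102, 144, 169, 179, 181, 180, 175, 169, 161, 145]
290 [145, 163, 177, 181, 182, 182, 181, 178, 167, 151, 139, 135, 131, 129, 132, 141, 148, 148, 148, 148, 148, 148, 145, 142, 132, 119, 109, 100] [140, 141, 141, 141, 141, 142, 142, 142, 136, 120, 95, 77, 70, 71, 92, 129, 161, 177, 181, 181, 177, 171, 167, 165]
330 [132, 139, 154, 170, 178, 181, 181, 181, 179, 168, 153, 141, 135, 131, 128, 132, 143, 152, 151, 151, 151, 152, 151, 150, 151, 151, 151, 151] [143, 143, 143, 143, 142, 143, 143, 142, 142, 138, 121, 94, 75, 68, 74, 100, 139, 167, 179, 179, 173, 150, 110, 75]
345 [134, 137, 148, 165, 177, 181, 182, 182, 181, 177, 165, 150, 138, 135, 133, 132, 135, 147, 153, 153, 152, 154, 152, 152, 152, 151, 151, 150] [143, 142, 142, 142, 142, 142, 141, 141, 141, 138, 125, 102, 78, 68, 70, 89, 128, 161, 177, 181, 181, 175, 166, 157]
360 [87, 88, 100, 132, 163, 177, 181, 183, 180, 175, 157, 128, 101, 91, 87, 93, 116, 139, 151, 153, 153, 152, 152, 152, 152, 153, 153, 152] [142, 142, 142, 141, 142, 142, 141, 141, 141, 136, 121, 96, 74, 68, 68, 81, 117, 156, 176, 181, 181, 178, 172, 166]
fin [303 191] [315 248]
((569.0126342773438, 115.20452117919922), (9.753657341003418, 49.712318420410156), 85.8724365234375)
tab [  4.39705882 191.16176471]
rack ((546.992431640625, -225.63333129882812), (114.76841735839844, 177.99072265625), 81.32002258300781)
```

Run:
```python
from h import *
v=np.load('w1.npy');st=dict(ee_pos=v[:3],ee_rot=v[3:]);c=cam('wrist',st)
ang=np.radians(-5.3);yd=np.array([-np.sin(ang),np.cos(ang)]);xd=np.array([np.cos(ang),np.sin(ang)])
t=toplane(c,[(270,122.5),(290,126.5),(330,127.7),(345,128.5),(360,127.8)],.1855)[:,:2]*1000@xd;b=toplane(c,[(270,285),(290,285),(330,286),(345,286.5),(360,286)],.1855)[:,:2]*1000@xd
print(t.round(1),b.round(1),(b-t).round(1),'xc',(np.median(t)+np.median(b))/2)
print('fin top ends',toplane(c,[(309,191),(309,200)],.2275)[:,:2]@xd*1000, toplane(c,[(309,249)],.2275)[:,:2]@xd*1000,toplane(c,[(309,249)],.1855)[:,:2]@xd*1000)
print('fin y',toplane(c,[(303,225),(316,225)],.2275)[:,:2]@yd*1000)
print('top-view origin',np.array([574.4,88.0])@xd,np.array([574.4,88.0])@yd)
# top camera re-check
```

```text
[480.4 483.2 483.1 483.4 482.3] [641.2 640.8 641.2 641.4 640.6] [160.9 157.6 158.  158.1 158.2] xc 562.1481522692909
fin top ends [531.10578247 538.62834253] [581.68962331] [600.72293062]
fin y [162.48268883 173.23943424]
top-view origin 563.8156549419265 140.6814388695482
```

```bash
cat >> h.py <<'E'
A=np.radians(-5.3);XD=np.array([np.cos(A),np.sin(A)]);YD=np.array([-np.sin(A),np.cos(A)])
def cab(x,y): return XD*x+YD*y
def full(target,yaw):
    st=manip.read_state();R=rot(st['ee_rot']);d=np.array(target)-st['ee_pos'];y=np.radians(yaw)
    z=np.array([np.cos(y),np.sin(y),0]);yy=np.array([0,0,-1.]);Rt=np.c_[np.cross(yy,z),yy,z]
    rv=np.degrees(Ro.from_matrix(R.T@Rt).as_rotvec())
    print('t',round(st['clock'],2),'pos',np.round(st['ee_pos'],4),'cab',np.round(1000*np.array([XD,YD])@st['ee_pos'][:2],1),'open',round(st['opening'],3),'F',np.round(st['ft_force'],1),'j',np.round(st['joints'],2))
    print('rotvec',rv.round(2),'offset now',np.round(R.T@d*1000,1),'after turn',np.round(Rt.T@d*1000,1))
E
python3 -c "
from h import *
full([*cab(.562,.168),.1955],84.7)"
```

```text
t 3.45 pos [0.5497 0.1205 0.34  ] cab [536.2 170.8] open 0.999 F [-0.3 -0.3 -0.7] j [0.07 0.31 0.07 1.33 0.02 0.13]
rotvec [-1.31  1.86 -0.88] offset now [ 27.9 144.   -7. ] after turn [ 25.8 144.5  -2.8]
```

Emit:
jog_arm(grip=[0.085, 0.085, 0.085, 0.085, 0.085, 0.085], linear=[[0, 0, 0], [0.013, 0, -0.0015], [0.013, 0.02, -0.0015], [0, 0.03, 0], [0, 0.03, 0], [0, 0, 0]], angular=[[-1.3, 1.9, -0.9], [0, 0, 0], [0, 0, 0], [0, 0, 0], [0, 0, 0], [0, 0, 0]])

```text
clock: 4.05
ee_pos: [0.5734, 0.1092, 0.2574]
ee_rot: [-0.705, 0.708, -0.036, 0.035]
ft_force: [-0.8, -0.0, -0.1]
opening: 0.992
```

```bash
python3 -c "
from h import *
full([*cab(.562,.168),.1955],84.7)"
```

```text
t 4.05 pos [0.5734 0.1092 0.2574] cab [560.8 161.7] open 0.992 F [-0.8 -0.  -0.1] j [ 0.06  0.38 -0.05  1.14 -0.    0.16]
rotvec [ 0.23 -0.41 -0.08] offset now [ 1.2 61.9  6.6] after turn [ 1.2 61.9  6.3]
```

Emit:
jog_arm(grip=[0.085, 0.085, 0.085, 0.085, 0.0, 0.0, 0.0, 0.0, 0.0, 0.0, 0.0, 0.0], linear=[[0.001, 0.016, 0.006], [0, 0.02, 0], [0, 0.016, 0], [0, 0.008, 0], [0, 0, 0], [0, 0, 0], [0, 0, 0], [0, 0, 0], [0, 0, 0], [0, 0, 0], [0, 0, 0], [0, 0, 0]], angular=[[0.2, -0.4, 0], [0, 0, 0], [0, 0, 0], [0, 0, 0], [0, 0, 0], [0, 0, 0], [0, 0, 0], [0, 0, 0], [0, 0, 0], [0, 0, 0], [0, 0, 0], [0, 0, 0]], squeeze=30)

```text
clock: 5.25
ee_pos: [0.5773, 0.1104, 0.2061]
ee_rot: [-0.706, 0.706, -0.032, 0.037]
ft_force: [-0.1, -0.1, -1.4]
opening: 0.137
```

```bash
python3 -c "
from h import *
full([*cab(.562,.260),.1955],84.7)"
```

```text
t 5.25 pos [0.5773 0.1104 0.2061] cab [564.6 163.2] open 0.137 F [-0.1 -0.1 -1.4] j [ 0.06  0.41 -0.14  1.02 -0.    0.16]
rotvec [-0.   -0.32  0.42] offset now [-3.2 10.6 96.8] after turn [-2.6 10.6 96.8]
```

Emit:
jog_arm(grip=[0, 0, 0, 0, 0, 0, 0, 0, 0, 0], linear=[[0, 0, 0.012], [0, 0, 0.012], [0, 0, 0.012], [0, 0, 0.012], [0, 0, 0.012], [0, 0, 0.012], [0, 0, 0.012], [0, 0, 0.006], [0, 0, 0.004], [0, 0, 0.003]], angular=[[0, 0, 0], [0, 0, 0], [0, 0, 0], [0, 0, 0], [0, 0, 0], [0, 0, 0], [0, 0, 0], [0, 0, 0], [0, 0, 0], [0, 0, 0]])

```text
clock: 6.25
ee_pos: [0.5865, 0.2072, 0.2062]
ee_rot: [-0.698, 0.714, -0.033, 0.038]
ft_force: [-2.0, -12.6, 4.0]
opening: 0.131
```

```bash
python3 -c "
from h import *
full([*cab(.562,.260),.1955],84.7)"
```

```text
t 6.25 pos [0.5865 0.2072 0.2062] cab [564.8 260.5] open 0.131 F [ -2.  -12.6   4. ] j [ 0.23  0.48 -0.03  1.06 -0.02  0.33]
rotvec [ 1.23 -0.48  0.45] offset now [-2.9 10.7 -0.3] after turn [-2.8 10.7 -0.5]
```

Emit:
jog_arm(grip=[0, 0], linear=[[0, 0, 0.004], [0, 0, 0.004]], angular=[[0, 0, 0], [0, 0, 0]])

```text
clock: 6.45
ee_pos: [0.5864, 0.2071, 0.2062]
ee_rot: [-0.692, 0.72, -0.035, 0.039]
ft_force: [-2.9, -16.1, 5.4]
opening: 0.132
```

Emit:
jog_arm(grip=[0.085, 0.085, 0.085, 0.085, 0.085, 0.085, 0.085, 0.085, 0.085, 0.085, 0.085, 0.085], linear=[[0, 0, -0.002], [0, 0, 0], [0, 0, 0], [0, -0.02, 0], [0, -0.03, 0], [0, -0.03, 0], [0, -0.03, 0], [0, -0.02, -0.03], [0, 0, -0.03], [0, 0, -0.03], [0, 0, -0.03], [0, 0, 0]], angular=[[0, 0, 0], [0, 0, 0], [0, 0, 0], [0, 0, 0], [0, 0, 0], [0, 0, 0], [0, 0, 0], [1.6, 0, 0.4], [0, 0, 0], [0, 0, 0], [0, 0, 0], [0, 0, 0]])

```text
clock: 7.65
ee_pos: [0.5743, 0.0953, 0.3426]
ee_rot: [0.706, -0.706, 0.034, -0.037]
ft_force: [-0.2, -0.3, -0.2]
opening: 0.99
```

Run:
```python
from h import *
full([*cab(.564,.1435),.33],84.7)
st=manip.read_state();im=manip.snapshot('wrist');cv2.imwrite('pics/w2.png',im);np.save('w2.npy',np.r_[st['ee_pos'],st['ee_rot']])
cv2.imwrite('pics/t2.png',manip.snapshot('top'))
```

```text
t 7.65 pos [0.5743 0.0953 0.3426] cab [563. 148.] open 0.99 F [-0.2 -0.3 -0.2] j [ 0.04  0.34  0.11  1.34 -0.    0.14]
rotvec [-0.02 -0.43  0.2 ] offset now [ 1.  12.6 -4.5] after turn [ 1.  12.6 -4.5]
```

View pics/w2.png

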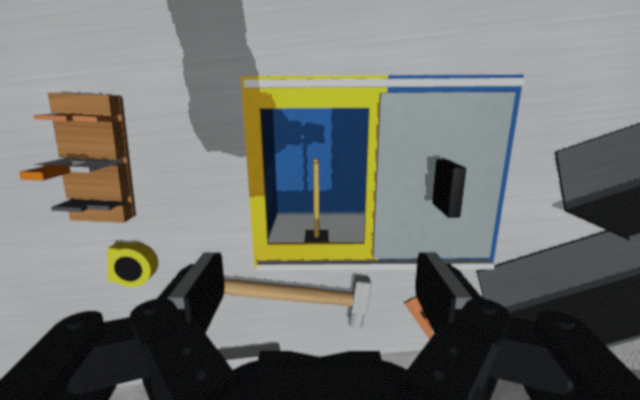

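Run:
```python
from h import *
im=cv2.imread('pics/w2.png');v=np.load('w2.npy');st=dict(ee_pos=v[:3],ee_rot=v[3:]);c=cam('wrist',st)
hsv=cv2.cvtColor(im,cv2.COLOR_BGR2HSV);H,S,V=[hsv[...,i].astype(int) for i in range(3)]
yel=((H>18)&(H<36)&(S>150)&(V>80))
L=[];R=[];T=[];B=[]
for r in range(125,230,8):
    x=np.where(yel[r,240:300])[0].max()+241;L.append((x-.5,r))
    x=np.where(yel[r,340:385])[0].min()+340;R.append((x-.5,r))
for u in list(range(275,300,5))+list(range(335,362,5)):
    y=np.where(yel[80:130,u])[0].max()+81;T.append((u,y-.5))
    y=np.where(yel[220:262,u])[0].min()+220;B.append((u,y-.5))
f=lambda p,z:toplane(c,p,z)[:,:2]*1000
for z in(.172,.178):
    l=f(L,z)@YD;r=f(R,z)@YD;t=f(T,z)@XD;b=f(B,z)@XD
    print(z,'y',l.round(1)[[0,6,-1]],r.round(1)[[0,6,-1]],'w',(r-l).mean().round(1),'c',((r+l).mean()/2).round(1),'x',t.mean().round(1),b.mean().round(1),'w',(b-t).mean().round(1),'c',((b+t).mean()/2).round(1))
for n,p in(('L',L),('R',R),('T',T),('B',B)):
    P=f(p,.172);u=np.polyfit(P[:,0],P[:,1],1) if n in 'LR' else np.polyfit(P[:,1],-P[:,0],1);print(n,np.degrees(np.arctan(u[0])).round(2))
# hook bar
m=(H>12)&(H<30)&(S>110)&(V>110);m[:155]=0;m[:,:300]=0;m[:,335:]=0;m[232:]=0
p=np.argwhere(m)[:,::-1];print(p.min(0),p.max(0))
bar=[(p[p[:,1]==r][:,0].mean(),r) for r in range(180,230,10)]
print('bar y',(f(bar,.112)@YD).round(1),'tip x at .120',f([(316,p[:,1].min())],.12)@XD,'tip y',f([(316.5,p[:,1].min()+2)],.12)@YD)
# gauge / rack
rk=(H<22)&(S>100);rk[:,:48]=0;rk[:,140:]=0;rk[235:]=0;print('rack',rect(c,big(rk),.034))
c2=cam('top');t2=cv2.imread('pics/t2.png')
```

```text
0.172 y [93.  93.3 93.1] [193.8 193.5 193.4] w 100.2 c 143.5 x 494.4 630.6 w 136.3 c 562.5
0.178 y [94.1 94.3 94.1] [193.  192.6 192.5] w 98.3 c 143.5 x 494.3 627.9 w 133.6 c 561.1
L -5.11
R -5.21
T -5.52
B -4.8
[314 159] [318 231]
bar y [143.5 142.8 143.3 143.2 143. ] tip x at .120 [551.73877544] tip y [144.43934546]
rack ((547.220458984375, -227.36282348632812), (115.26791381835938, 176.94956970214844), 81.33006286621094)
```

Emit:
jog_arm(grip=[0.085, 0.085, 0.085, 0.085, 0.085, 0.085, 0.085, 0.085, 0.085, 0.085, 0.085], linear=[[0, 0, 0], [0, 0, 0], [0, 0, 0], [0, 0, 0], [0, 0, 0], [0, 0, 0], [0, 0, 0], [0, 0, 0], [0, 0, 0], [0, 0, 0], [0, 0, 0]], angular=[[0, 8.5, 0], [0, 8.5, 0], [0, 8.5, 0], [0, 8.5, 0], [0, 8.5, 0], [0, 8.5, 0], [0, 8.5, 0], [0, 8.5, 0], [0, 8.5, 0], [0, 8.5, 0], [0, 8.5, 0]])

```text
clock: 8.85
ee_pos: [0.5754, 0.1166, 0.3401]
ee_rot: [0.456, -0.45, 0.545, -0.54]
ft_force: [-0.0, 0.2, -0.3]
opening: 0.997
```

Emit:
jog_arm(grip=[0.085, 0.085, 0.085, 0.085, 0.085, 0.085, 0.085, 0.085, 0.085, 0.085], linear=[[0.036, 0, 0.003], [0.036, 0, 0.003], [0.036, 0, 0.003], [0.036, 0, 0.003], [0.036, 0, 0.003], [0.036, 0, 0.003], [0.036, 0.01, 0.003], [0.036, 0.02, 0.003], [0.036, 0.02, 0.003], [0, 0, 0]], angular=[[0, 0, 0], [0, 0, 0], [0, 0, 0], [0, 0, 0], [0, 0, 0], [0, 0, 0], [0, 0, 0], [0, 0, 0], [0, 0, 0], [0, 0, 0]])

```text
clock: 9.85
ee_pos: [0.5535, -0.2005, 0.2818]
ee_rot: [0.466, -0.453, 0.541, -0.534]
ft_force: [-0.9, 0.8, -0.6]
opening: 0.998
```

Run:
```python
from h import *
full([.55,-.226,.23],-8.6)
st=manip.read_state();im=manip.snapshot('wrist');cv2.imwrite('pics/w3.png',im);np.save('w3.npy',np.r_[st['ee_pos'],st['ee_rot']])
```

```text
t 9.85 pos [ 0.5535 -0.2005  0.2818] cab [ 569.7 -148.5] open 0.998 F [-0.9  0.8 -0.6] j [-0.48  0.37  0.01  1.21  0.02  1.24]
rotvec [-0.24 -0.36 -1.12] offset now [26.7 51.3  0.3] after turn [25.7 51.8  0.3]
```

View pics/w3.png

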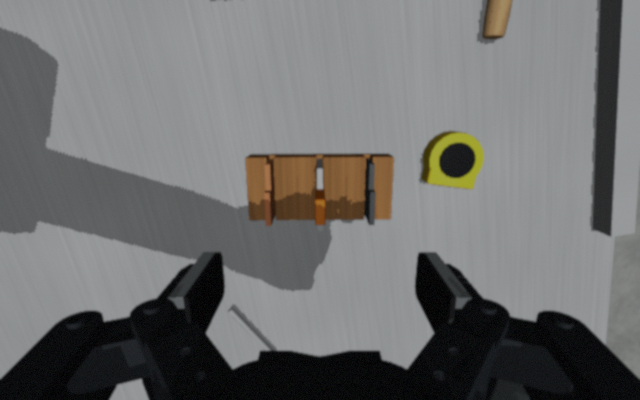

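Run:
```python
from h import *
im=cv2.imread('pics/w3.png');v=np.load('w3.npy');st=dict(ee_pos=v[:3],ee_rot=v[3:]);c=cam('wrist',st)
hsv=cv2.cvtColor(im,cv2.COLOR_BGR2HSV);H,S,V=[hsv[...,i].astype(int) for i in range(3)]
for r in range(184,228,3): print(r,[tuple(map(int,im[r,u])) for u in (318,320,322)])
print(212,[tuple(map(int,im[212,u])) for u in range(310,332)])
rk=(H<22)&(S>100);rk[:,:235]=0;rk[:,405:]=0;rk[:145]=0;rk[230:]=0
b=big(rk);print(cv2.boundingRect(b),rect(c,b,.034))
a=np.radians(-8.6);X=np.array([np.cos(a),np.sin(a)]);Y=np.array([-X[1],X[0]])
P=toplane(c,[(315,212),(326,212),(320,224.5),(320,196)],.128)[:,:2]*1000;print(P.round(1),'x',P@X,'y',P@Y)
P=toplane(c,[(247,190),(393,190),(320,155),(320,220)],.034)[:,:2]*1000;print('rack edges x',P@X,'y',P@Y)
# top-cam
t=cv2.imread('pics/t2.png');c2=cam('top')
```

```text
184 [(157, 156, 155), (163, 161, 160), (141, 142, 144)]
187 [(151, 152, 152), (158, 157, 156), (138, 139, 142)]
190 [(50, 63, 84), (53, 62, 84), (44, 58, 82)]
193 [(4, 33, 69), (5, 34, 70), (10, 36, 71)]
196 [(4, 32, 70), (7, 34, 70), (2, 34, 70)]
199 [(17, 68, 121), (22, 70, 123), (20, 67, 123)]
202 [(40, 109, 161), (39, 109, 161), (41, 110, 162)]
205 [(27, 81, 133), (27, 82, 135), (35, 101, 153)]
208 [(22, 69, 122), (22, 68, 124), (23, 69, 123)]
211 [(24, 69, 124), (21, 68, 122), (21, 67, 122)]
214 [(23, 69, 123), (21, 68, 122), (23, 69, 122)]
217 [(21, 68, 122), (19, 67, 121), (24, 66, 121)]
220 [(24, 69, 123), (23, 67, 122), (24, 67, 120)]
223 [(31, 68, 118), (30, 68, 119), (30, 67, 117)]
226 [(101, 101, 103), (101, 102, 104), (99, 100, 102)]
212 [(37, 60, 87), (34, 58, 83), (32, 56, 81), (31, 55, 82), (26, 53, 85), (22, 56, 99), (21, 63, 114), (21, 66, 121), (22, 69, 122), (24, 71, 124), (24, 69, 123), (22, 68, 123), (26, 70, 124), (20, 65, 118), (21, 59, 106), (22, 51, 88), (27, 53, 79), (31, 55, 79), (31, 54, 77), (31, 54, 78), (29, 53, 77), (33, 55, 81)]
(246, 155, 147, 71) ((548.277099609375, -228.956298828125), (88.71648406982422, 176.70913696289062), 81.33538055419922)
[[ 544.3 -225.8]
 [ 554.6 -227.4]
 [ 547.  -239. ]
 [ 551.4 -211. ]] x [571.89550167 582.36636572 576.58186441 576.7456389 ] y [-141.85039869 -141.92763591 -154.49645842 -126.12615847]
rack edges x [487.35970905 667.07015515 577.39136858 576.91744971] y [-142.84845812 -144.12829862 -100.38000911 -182.4759432 ]
```

Run:
```python
from h import *
a=np.radians(-8.6);X=np.array([np.cos(a),np.sin(a)]);Y=np.array([-X[1],X[0]])
p=X*.5771-Y*.1412;print(p);full([*p,.095],-8.6)
```

```text
[ 0.54949692 -0.22590925]
t 9.9 pos [ 0.5541 -0.1987  0.2832] cab [ 570.1 -146.7] open 0.995 F [0.1 0.7 0.6] j [-0.48  0.37  0.01  1.21  0.02  1.24]
rotvec [-0.32 -0.26 -1.17] offset now [ 31.4 187.6  -1.4] after turn [ 27.6 188.2  -0.5]
```

Emit:
jog_arm(grip=[0.085, 0.085, 0.085, 0.085, 0.085, 0.085, 0.085], linear=[[0, 0, 0], [0.014, 0.02, 0], [0.014, 0.03, 0], [0, 0.03, 0], [0, 0.03, 0], [0, 0.01, 0], [0, 0, 0]], angular=[[-0.3, -0.3, -1.2], [0, 0, 0], [0, 0, 0], [0, 0, 0], [0, 0, 0], [0, 0, 0], [0, 0, 0]])

```text
clock: 10.6
ee_pos: [0.5593, -0.2162, 0.1671]
ee_rot: [-0.468, 0.465, -0.527, 0.536]
ft_force: [-0.0, -0.8, -0.9]
opening: 0.997
```

Run:
```python
from h import *
full([.5495,-.2259,.095],-8.6)
```

```text
t 10.6 pos [ 0.5593 -0.2162  0.1671] cab [ 576.9 -163.6] open 0.997 F [-0.  -0.8 -0.9] j [-0.49  0.45 -0.17  0.93 -0.    1.21]
rotvec [-0.68  1.14  0.32] offset now [10.5 72.  -9.3] after turn [11.1 72.1 -8.3]
```

Emit:
jog_arm(grip=[0.085, 0.085, 0.085, 0.085, 0.085, 0.085], linear=[[0.011, 0, -0.009], [0, 0.015, 0], [0, 0.02, 0], [0, 0.015, 0], [0, 0.01, 0], [0, 0, 0]], angular=[[-0.7, 1.1, 0.3], [0, 0, 0], [0, 0, 0], [0, 0, 0], [0, 0, 0], [0, 0, 0]])

```text
clock: 11.2
ee_pos: [0.5538, -0.2299, 0.1167]
ee_rot: [-0.462, 0.46, -0.531, 0.541]
ft_force: [-0.7, -0.0, -0.7]
opening: 0.992
```

Run:
```python
from h import *
full([.5495,-.2259,.095],-8.6)
```

```text
t 11.2 pos [ 0.5538 -0.2299  0.1167] cab [ 572.7 -177.8] open 0.992 F [-0.7 -0.  -0.7] j [-0.52  0.5  -0.23  0.82 -0.    1.21]
rotvec [-0.67 -0.01  0.42] offset now [-3.5 21.7 -5.1] after turn [-3.3 21.7 -4.9]
```

Emit:
jog_arm(grip=[0.085, 0.085, 0.085, 0.085, 0.085], linear=[[-0.0035, 0.008, -0.005], [0, 0.008, 0], [0, 0.006, 0], [0, 0.002, 0], [0, 0, 0]], angular=[[-0.7, 0, 0.4], [0, 0, 0], [0, 0, 0], [0, 0, 0], [0, 0, 0]])

```text
clock: 11.7
ee_pos: [0.5507, -0.2268, 0.0939]
ee_rot: [-0.461, 0.461, -0.535, 0.537]
ft_force: [-0.1, -0.0, -0.3]
opening: 0.998
```

Run:
```python
from h import *
full([.5495,-.2259,.095],-8.6)
```

```text
t 11.7 pos [ 0.5507 -0.2268  0.0939] cab [ 569.3 -174.9] open 0.998 F [-0.1 -0.  -0.3] j [-0.51  0.53 -0.26  0.78 -0.    1.21]
rotvec [-0.13 -0.05  0.08] offset now [-0.7 -1.1 -1.3] after turn [-0.7 -1.1 -1.3]
```

Well placed; close.

Emit:
jog_arm(grip=[0.085, 0, 0, 0, 0, 0, 0, 0, 0, 0], linear=[[-0.0005, -0.001, -0.0013], [0, 0, 0], [0, 0, 0], [0, 0, 0], [0, 0, 0], [0, 0, 0], [0, 0, 0], [0, 0, 0], [0, 0, 0], [0, 0, 0]], angular=[[0, 0, 0], [0, 0, 0], [0, 0, 0], [0, 0, 0], [0, 0, 0], [0, 0, 0], [0, 0, 0], [0, 0, 0], [0, 0, 0], [0, 0, 0]], squeeze=50)

```text
clock: 12.7
ee_pos: [0.5501, -0.2263, 0.096]
ee_rot: [-0.461, 0.461, -0.535, 0.538]
ft_force: [1.2, -0.8, 0.0]
opening: 0.111
```

Run:
```python
from h import *
full([.5495,-.2259,.095],-8.6)
```

```text
t 12.7 pos [ 0.5501 -0.2263  0.096 ] cab [ 568.7 -174.5] open 0.111 F [ 1.2 -0.8  0. ] j [-0.51  0.52 -0.26  0.79 -0.    1.21]
rotvec [-0.22 -0.04  0.12] offset now [-0.3  1.  -0.7] after turn [-0.3  1.  -0.7]
```

Emit:
jog_arm(grip=[0, 0, 0, 0, 0, 0, 0, 0, 0, 0], linear=[[0, -0.01, 0], [0, -0.01, 0], [0, -0.015, 0], [0, -0.02, 0], [0, -0.03, 0], [0, -0.035, 0], [0, -0.035, 0], [0, -0.035, 0], [0, -0.03, 0], [0, 0, 0]], angular=[[0, 0, 0], [0, 0, 0], [0, 0, 0], [0, 0, 0], [0, 0, 0], [0, 0, 0], [0, 0, 0], [0, 0, 0], [0, 0, 0], [0, 0, 0]])

```text
clock: 13.7
ee_pos: [0.5457, -0.2239, 0.3278]
ee_rot: [0.46, -0.462, 0.537, -0.536]
ft_force: [0.5, -0.5, -2.9]
opening: 0.106
```

Run:
```python
from h import *
full([*cab(.5343,.1433),.30],-5.2)
```

```text
t 13.7 pos [ 0.5457 -0.2239  0.3278] cab [ 564.1 -172.5] open 0.106 F [ 0.5 -0.5 -2.9] j [-0.51  0.37  0.11  1.32 -0.    1.21]
rotvec [ 0.15 -3.44 -0.  ] offset now [-313.6   27.9  -48.1] after turn [-315.9   27.8  -29.2]
```

Emit:
jog_arm(grip=[0, 0, 0, 0, 0, 0, 0, 0, 0, 0, 0, 0], linear=[[0, 0, 0], [-0.02, 0, -0.003], [-0.03, 0, -0.003], [-0.036, 0, -0.003], [-0.036, 0, -0.003], [-0.036, 0, -0.003], [-0.036, 0, -0.003], [-0.036, 0, -0.003], [-0.036, 0, -0.003], [-0.03, 0, -0.003], [-0.018, 0, -0.002], [0, 0, 0]], angular=[[0, -3.4, 0], [0, 0, 0], [0, 0, 0], [0, 0, 0], [0, 0, 0], [0, 0, 0], [0, 0, 0], [0, 0, 0], [0, 0, 0], [0, 0, 0], [0, 0, 0], [0, 0, 0]])

```text
clock: 14.9
ee_pos: [0.5327, 0.1117, 0.3169]
ee_rot: [0.471, -0.481, 0.531, -0.515]
ft_force: [0.1, -0.2, -3.4]
opening: 0.111
```

Run:
```python
from h import *
full([*cab(.5343,.1433),.147],-5.2)
```

```text
t 14.9 pos [0.5327 0.1117 0.3169] cab [520.1 160.4] open 0.111 F [ 0.1 -0.2 -3.4] j [ 0.07  0.29 -0.02  1.28  0.01  1.73]
rotvec [ 1.5  -0.22 -0.23] offset now [ 17.7 169.4  18.7] after turn [ 17.1 169.9  14.2]
```

Emit:
jog_arm(grip=[0, 0, 0, 0, 0], linear=[[0, 0, 0], [0.009, 0.015, 0.007], [0.008, 0.02, 0.007], [0, 0.015, 0], [0, 0, 0]], angular=[[1.5, -0.2, -0.2], [0, 0, 0], [0, 0, 0], [0, 0, 0], [0, 0, 0]])

```text
clock: 15.4
ee_pos: [0.5399, 0.0935, 0.2618]
ee_rot: [0.475, -0.479, 0.523, -0.521]
ft_force: [-0.2, 0.4, -3.4]
opening: 0.108
```

Run:
```python
from h import *
full([*cab(.5343,.1433),.147],-5.2)
```

```text
t 15.4 pos [0.5399 0.0935 0.2618] cab [528.9 143. ] open 0.108 F [-0.2  0.4 -3.4] j [ 0.04  0.31 -0.14  1.13 -0.    1.7 ]
rotvec [0.39 0.01 0.12] offset now [ -0.5 114.8   6.1] after turn [ -0.3 114.8   5.4]
```

Emit:
jog_arm(grip=[0, 0], linear=[[0, 0, 0.0055], [0, 0, 0]], angular=[[0.4, 0, 0.1], [0, 0, 0]])

```text
clock: 15.6
ee_pos: [0.5449, 0.0925, 0.2618]
ee_rot: [-0.476, 0.477, -0.522, 0.522]
ft_force: [0.3, 0.3, -2.6]
opening: 0.106
```

Run:
```python
from h import *
full([*cab(.5343,.1433),.147],-5.2)
cv2.imwrite('pics/w4.png',manip.snapshot('wrist'))
```

```text
t 15.6 pos [0.5449 0.0925 0.2618] cab [534.  142.4] open 0.106 F [ 0.3  0.3 -2.6] j [ 0.03  0.31 -0.13  1.13 -0.    1.7 ]
rotvec [ 0.04 -0.05  0.05] offset now [ -1.  114.8   0.4] after turn [ -0.9 114.8   0.3]
```

View pics/w4.png

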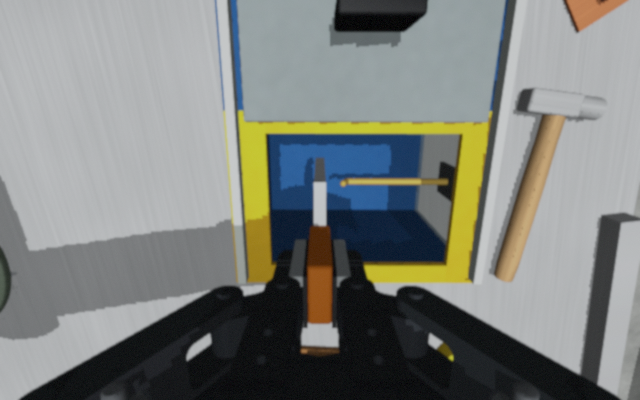

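Emit:
jog_arm(grip=[0, 0, 0, 0, 0, 0, 0, 0], linear=[[-0.001, 0.015, 0], [0, 0.015, 0], [0, 0.015, 0], [0, 0.015, 0], [0, 0.015, 0], [0, 0.015, 0], [0, 0.01, 0], [0, 0, 0]], angular=[[0, 0, 0], [0, 0, 0], [0, 0, 0], [0, 0, 0], [0, 0, 0], [0, 0, 0], [0, 0, 0], [0, 0, 0]])

```text
clock: 16.45
ee_pos: [0.5499, 0.0942, 0.1661]
ee_rot: [-0.48, 0.474, -0.519, 0.525]
ft_force: [-0.4, -0.1, -2.4]
opening: 0.105
```

Run:
```python
from h import *
full([*cab(.5343,.1433),.147],-5.2)
```

```text
t 16.45 pos [0.5499 0.0942 0.1661] cab [538.9 144.6] open 0.105 F [-0.4 -0.1 -2.4] j [ 0.04  0.38 -0.28  0.89 -0.    1.7 ]
rotvec [-0.7  -0.03 -0.05] offset now [ 1.3 19.  -4.8] after turn [ 1.3 19.1 -4.6]
```

Emit:
jog_arm(grip=[0, 0, 0, 0, 0], linear=[[0.001, 0, -0.005], [0, 0.008, 0], [0, 0.007, 0], [0, 0.003, 0], [0, 0, 0]], angular=[[-0.7, 0, 0], [0, 0, 0], [0, 0, 0], [0, 0, 0], [0, 0, 0]])

```text
clock: 16.95
ee_pos: [0.5463, 0.0938, 0.1492]
ee_rot: [-0.478, 0.476, -0.522, 0.523]
ft_force: [-0.1, 0.1, -3.6]
opening: 0.109
```

Run:
```python
from h import *
full([*cab(.5698,.1433),.147],-5.2)
cv2.imwrite('pics/w5.png',manip.snapshot('wrist'))
```

```text
t 16.95 pos [0.5463 0.0938 0.1492] cab [535.3 143.9] open 0.109 F [-0.1  0.1 -3.6] j [ 0.04  0.4  -0.31  0.86  0.    1.7 ]
rotvec [-0.18 -0.02 -0.08] offset now [ 0.6  2.3 34.5] after turn [ 0.6  2.2 34.5]
```

View pics/w5.png

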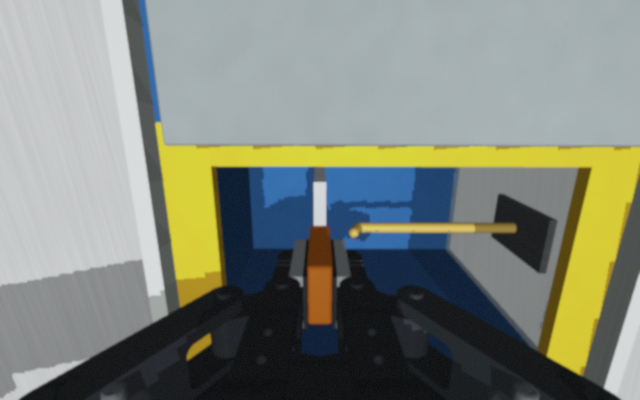

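Emit:
jog_arm(grip=[0, 0, 0, 0, 0], linear=[[0.0005, 0.0022, 0], [0, 0, 0.005], [0, 0, 0.006], [0, 0, 0.005], [0, 0, 0]], angular=[[-0.2, 0, -0.1], [0, 0, 0], [0, 0, 0], [0, 0, 0], [0, 0, 0]])

```text
clock: 17.5
ee_pos: [0.5647, 0.0917, 0.1478]
ee_rot: [-0.477, 0.476, -0.522, 0.523]
ft_force: [-0.7, -0.3, -3.6]
opening: 0.107
```

Run:
```python
from h import *
full([*cab(.5698,.1433),.147],-5.2)
```

```text
t 17.5 pos [0.5647 0.0917 0.1478] cab [553.8 143.4] open 0.107 F [-0.7 -0.3 -3.6] j [ 0.03  0.43 -0.26  0.88 -0.    1.69]
rotvec [-0.09 -0.03  0.02] offset now [ 0.2  0.8 16. ] after turn [ 0.2  0.8 16. ]
```

Emit:
jog_arm(grip=[0, 0, 0, 0, 0], linear=[[0, 0, 0.005], [0, 0, 0.005], [0, 0, 0.004], [0, 0, 0.001], [0, 0, 0]], angular=[[0, 0, 0], [0, 0, 0], [0, 0, 0], [0, 0, 0], [0, 0, 0]])

```text
clock: 18.0
ee_pos: [0.5813, 0.0901, 0.1477]
ee_rot: [-0.477, 0.476, -0.522, 0.523]
ft_force: [-0.6, 0.1, -3.8]
opening: 0.111
```

Run:
```python
from h import *
full([*cab(.5698,.1433),.134],-5.2)
```

```text
t 18.0 pos [0.5813 0.0901 0.1477] cab [570.5 143.4] open 0.111 F [-0.6  0.1 -3.8] j [ 0.03  0.46 -0.21  0.9  -0.    1.69]
rotvec [-0.08 -0.04  0.02] offset now [ 0.1 13.7 -0.7] after turn [ 0.1 13.7 -0.7]
```

Lower gently until the weight transfers.

Emit:
jog_arm(grip=[0, 0, 0, 0, 0], linear=[[0, 0.004, -0.001], [0, 0.004, 0], [0, 0.003, 0], [0, 0.001, 0], [0, 0, 0]], angular=[[0, 0, 0], [0, 0, 0], [0, 0, 0], [0, 0, 0], [0, 0, 0]])

```text
clock: 18.5
ee_pos: [0.5792, 0.0903, 0.1341]
ee_rot: [-0.477, 0.477, -0.522, 0.522]
ft_force: [0.0, 0.4, -3.5]
opening: 0.11
```

Run:
```python
from h import *
full([*cab(.5698,.1433),.134],-5.2)
```

```text
t 18.5 pos [0.5792 0.0903 0.1341] cab [568.4 143.4] open 0.11 F [ 0.   0.4 -3.5] j [ 0.03  0.47 -0.23  0.87 -0.    1.69]
rotvec [ 0.   -0.03  0.02] offset now [0.1 0.1 1.4] after turn [0.1 0.1 1.4]
```

Emit:
jog_arm(grip=[0, 0, 0], linear=[[0, 0.001, 0.001], [0, 0.001, 0], [0, 0, 0]], angular=[[0, 0, 0], [0, 0, 0], [0, 0, 0]])

```text
clock: 18.8
ee_pos: [0.5797, 0.0903, 0.134]
ee_rot: [-0.477, 0.477, -0.522, 0.522]
ft_force: [-0.3, -0.3, -3.0]
opening: 0.109
```

Emit:
jog_arm(grip=[0, 0, 0], linear=[[0, 0.002, 0], [0, 0.002, 0], [0, 0, 0]], angular=[[0, 0, 0], [0, 0, 0], [0, 0, 0]])

```text
clock: 19.1
ee_pos: [0.5804, 0.0904, 0.1339]
ee_rot: [-0.477, 0.476, -0.521, 0.523]
ft_force: [0.4, -0.4, -3.1]
opening: 0.112
```

Emit:
jog_arm(grip=[0], linear=[[0, 0.003, 0]], angular=[[0, 0, 0]])

```text
clock: 19.2
ee_pos: [0.581, 0.0904, 0.133]
ee_rot: [-0.478, 0.476, -0.521, 0.523]
ft_force: [-10.2, -1.5, 28.3]
opening: 0.105
```

Run:
```python
from h import *
full([*cab(.5698,.1433),.134],-5.2)
cv2.imwrite('pics/w6.png',manip.snapshot('wrist')[100:400])
```

```text
t 19.2 pos [0.581  0.0904 0.133 ] cab [570.2 143.7] open 0.105 F [-10.2  -1.5  28.3] j [ 0.03  0.47 -0.24  0.86 -0.    1.69]
rotvec [-0.29  0.    0.  ] offset now [ 0.4 -1.  -0.4] after turn [ 0.4 -1.  -0.4]
```

View pics/w6.png

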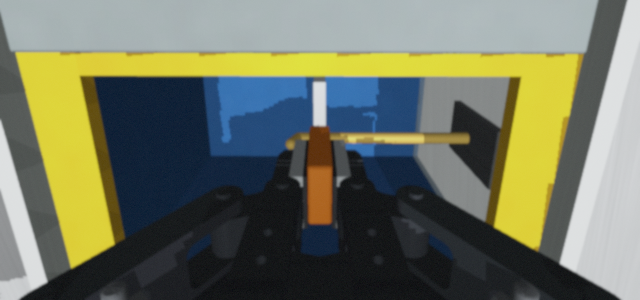

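Emit:
jog_arm(grip=[0, 0.014, 0.018, 0.024, 0.024, 0.024], linear=[[0, -0.0005, 0], [0, 0, 0], [0, 0, 0], [0, 0, 0], [0, 0, 0], [0, 0, 0]], angular=[[0, 0, 0], [0, 0, 0], [0, 0, 0], [0, 0, 0], [0, 0, 0], [0, 0, 0]])

```text
clock: 19.85
ee_pos: [0.5828, 0.0904, 0.1336]
ee_rot: [-0.479, 0.475, -0.52, 0.524]
ft_force: [0.1, -1.0, -0.2]
opening: 0.284
```

Run:
```python
from h import *
full([*cab(.5698,.1433),.30],-5.2)
cv2.imwrite('pics/w7.png',manip.snapshot('wrist')[100:400])
```

```text
t 19.85 pos [0.5828 0.0904 0.1336] cab [572.  143.8] open 0.284 F [ 0.1 -1.  -0.2] j [ 0.03  0.47 -0.24  0.86 -0.    1.69]
rotvec [-0.49 -0.   -0.02] offset now [   0.5 -166.4   -0.8] after turn [   0.5 -166.4   -2.2]
```

View pics/w7.png

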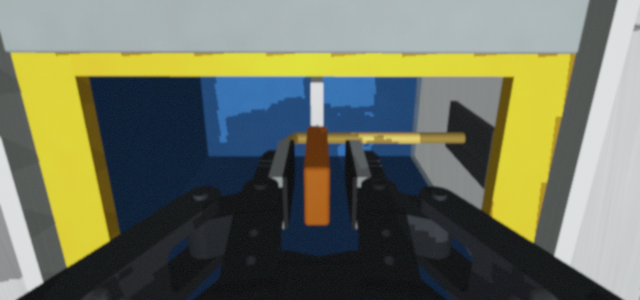

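Emit:
jog_arm(grip=[0.024, 0.024, 0.024, 0.024, 0.024, 0.024], linear=[[0, -0.002, -0.002], [0, -0.006, 0], [0, -0.008, 0], [0, -0.008, 0], [0, -0.008, 0], [0, 0, 0]], angular=[[-0.4, 0, 0], [0, 0, 0], [0, 0, 0], [0, 0, 0], [0, 0, 0], [0, 0, 0]])

```text
clock: 20.5
ee_pos: [0.5811, 0.0906, 0.1691]
ee_rot: [-0.477, 0.476, -0.522, 0.523]
ft_force: [0.4, 0.6, 0.4]
opening: 0.277
```

Run:
```python
from h import *
full([*cab(.5698,.1433),.33],-5.2)
```

```text
t 20.5 pos [0.5811 0.0906 0.1691] cab [570.2 143.9] open 0.277 F [0.4 0.6 0.4] j [ 0.03  0.44 -0.19  0.94  0.    1.69]
rotvec [-0.11 -0.01 -0.03] offset now [ 5.000e-01 -1.609e+02 -1.000e-01] after turn [   0.6 -160.9   -0.4]
```

Emit:
jog_arm(grip=[0.024, 0.024, 0.024, 0.024, 0.024, 0.024, 0.024, 0.024, 0.024, 0.024], linear=[[0, -0.01, 0], [0, -0.015, 0], [0, -0.015, 0], [0, -0.015, 0], [0, -0.02, 0], [0, -0.02, 0], [0, -0.02, 0], [0, -0.02, 0], [0, -0.015, 0], [0, 0, 0]], angular=[[0, 0, 0], [0, 0, 0], [0, 0, 0], [0, 0, 0], [0, 0, 0], [0, 0, 0], [0, 0, 0], [0, 0, 0], [0, 0, 0], [0, 0, 0]])

```text
clock: 21.5
ee_pos: [0.5796, 0.0906, 0.3299]
ee_rot: [-0.478, 0.476, -0.522, 0.523]
ft_force: [-0.1, 0.8, -0.8]
opening: 0.282
```

Emit:
jog_arm(grip=[0.06, 0.06, 0.06, 0.06, 0.06, 0.06, 0.06, 0.06, 0.06, 0.06, 0.06, 0.06], linear=[[0, 0, 0], [0, 0, 0], [0, 0, 0], [0, 0, 0], [0, 0, 0], [0, 0, 0], [0, 0, 0], [0, 0, 0], [0, 0, 0], [0, 0, 0], [0, 0, 0], [0, 0, 0]], angular=[[0, -8.2, 0], [0, -8.2, 0], [0, -8.2, 0], [0, -8.2, 0], [0, -8.2, 0], [0, -8.2, 0], [0, -8.2, 0], [0, -8.2, 0], [0, -8.2, 0], [0, -8.2, 0], [0, -8.2, 0], [0, 0, 0]])

```text
clock: 22.7
ee_pos: [0.5752, 0.0904, 0.3217]
ee_rot: [-0.707, 0.707, -0.011, 0.005]
ft_force: [-0.5, -0.1, -0.6]
opening: 0.699
```

Run:
```python
from h import *
full([*cab(.5635,.2604),.25],84.8)
cv2.imwrite('pics/w8.png',manip.snapshot('wrist'))
```

```text
t 22.7 pos [0.5752 0.0904 0.3217] cab [564.4 143.2] open 0.699 F [-0.5 -0.1 -0.6] j [0.03 0.36 0.08 1.3  0.   0.05]
rotvec [ 0.03  3.91 -0.53] offset now [  8.   71.6 117. ] after turn [ -0.7  71.7 117.2]
```

View pics/w8.png

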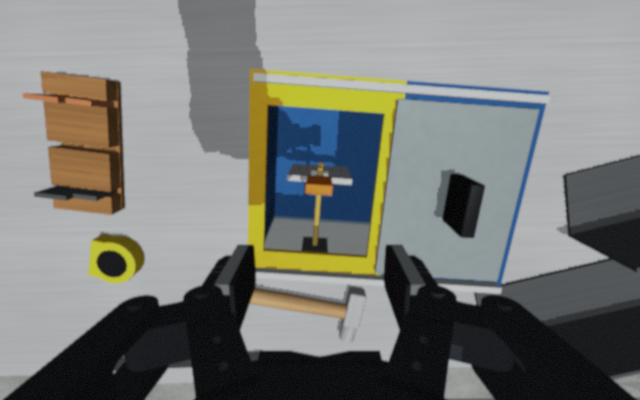

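Emit:
jog_arm(grip=[0.07, 0.07, 0.07, 0.07, 0.07, 0.07, 0.07], linear=[[0, 0, 0], [0, 0, 0.025], [0, 0, 0.03], [0, 0, 0.03], [0, 0.01, 0.025], [0, 0.015, 0.006], [0, 0, 0]], angular=[[0, 3.9, -0.5], [0, 0, 0], [0, 0, 0], [0, 0, 0], [0, 0, 0], [0, 0, 0], [0, 0, 0]])

```text
clock: 23.45
ee_pos: [0.587, 0.209, 0.2935]
ee_rot: [-0.705, 0.706, -0.044, 0.042]
ft_force: [-0.2, -1.1, -0.8]
opening: 0.819
```

Run:
```python
from h import *
full([*cab(.5635,.2604),.196],84.8)
```

```text
t 23.45 pos [0.587  0.209  0.2935] cab [565.2 262.3] open 0.819 F [-0.2 -1.1 -0.8] j [ 0.22  0.44  0.14  1.27 -0.    0.34]
rotvec [ 0.08 -1.74 -0.15] offset now [-1.4 97.5 -1.8] after turn [-1.7 97.5 -1.9]
```

Emit:
jog_arm(grip=[0.07, 0.07, 0.07, 0.07, 0.07, 0.07, 0.07], linear=[[-0.0015, 0, -0.002], [0, 0.018, 0], [0, 0.02, 0], [0, 0.02, 0], [0, 0.018, 0], [0, 0.01, 0], [0, 0, 0]], angular=[[0, -1.7, 0], [0, 0, 0], [0, 0, 0], [0, 0, 0], [0, 0, 0], [0, 0, 0], [0, 0, 0]])

```text
clock: 24.15
ee_pos: [0.5866, 0.202, 0.21]
ee_rot: [-0.706, 0.707, -0.033, 0.035]
ft_force: [-0.4, 0.2, 0.5]
opening: 0.82
```

Run:
```python
from h import *
full([*cab(.5635,.2604),.197],84.8)
```

```text
t 24.15 pos [0.5866 0.202  0.21  ] cab [565.4 255.3] open 0.82 F [-0.4  0.2  0.5] j [ 0.21  0.47 -0.03  1.07 -0.    0.31]
rotvec [ 0.06 -0.37  0.17] offset now [-2.  13.   5.1] after turn [-1.9 13.   5.1]
```

Emit:
jog_arm(grip=[0.07, 0.07, 0.07, 0, 0, 0, 0, 0, 0, 0], linear=[[-0.002, 0.006, 0.005], [0, 0.006, 0], [0, 0.001, 0], [0, 0, 0], [0, 0, 0], [0, 0, 0], [0, 0, 0], [0, 0, 0], [0, 0, 0], [0, 0, 0]], angular=[[0, -0.4, 0], [0, 0, 0], [0, 0, 0], [0, 0, 0], [0, 0, 0], [0, 0, 0], [0, 0, 0], [0, 0, 0], [0, 0, 0], [0, 0, 0]], squeeze=30)

```text
clock: 25.15
ee_pos: [0.5871, 0.2072, 0.2002]
ee_rot: [-0.706, 0.706, -0.029, 0.035]
ft_force: [-0.1, -0.1, -0.4]
opening: 0.132
```

Run:
```python
from h import *
full([*cab(.5635,.1434),.198],84.8)
```

```text
t 25.15 pos [0.5871 0.2072 0.2002] cab [565.5 260.6] open 0.132 F [-0.1 -0.1 -0.4] j [ 0.22  0.47 -0.05  1.04 -0.    0.31]
rotvec [-0.01 -0.02  0.5 ] offset now [  -2.1    2.1 -117.2] after turn [  -2.2    2.2 -117.2]
```

Emit:
jog_arm(grip=[0, 0, 0, 0, 0, 0, 0, 0, 0, 0, 0, 0], linear=[[0, 0, -0.012], [0, 0, -0.012], [0, 0, -0.012], [0, 0, -0.012], [0, 0, -0.012], [0, 0, -0.012], [0, 0, -0.012], [0, 0, -0.012], [0, 0, -0.008], [0, 0, -0.006], [0, 0, -0.003], [0, 0, -0.003]], angular=[[0, 0, 0], [0, 0, 0], [0, 0, 0], [0, 0, 0], [0, 0, 0], [0, 0, 0], [0, 0, 0], [0, 0, 0], [0, 0, 0], [0, 0, 0], [0, 0, 0], [0, 0, 0]])

```text
clock: 26.35
ee_pos: [0.5761, 0.0909, 0.2002]
ee_rot: [0.715, -0.698, 0.027, -0.034]
ft_force: [1.3, 13.6, -0.6]
opening: 0.135
```

Run:
```python
from h import *
full([*cab(.5635,.1434),.198],84.8)
```

```text
t 26.35 pos [0.5761 0.0909 0.2002] cab [565.2 143.8] open 0.135 F [ 1.3 13.6 -0.6] j [ 0.02  0.4  -0.17  0.99  0.02  0.11]
rotvec [-1.39  0.2   0.51] offset now [-1.8  2.2 -0.4] after turn [-1.7  2.2 -0.4]
```

Nearly at the closed stop; push more to confirm.

Emit:
jog_arm(grip=[0, 0], linear=[[0, 0, -0.005], [0, 0, -0.005]], angular=[[0, 0, 0], [0, 0, 0]])

```text
clock: 26.55
ee_pos: [0.5762, 0.0912, 0.2003]
ee_rot: [0.723, -0.69, 0.024, -0.032]
ft_force: [3.0, 20.6, -0.7]
opening: 0.134
```

Emit:
jog_arm(grip=[0.03, 0.085, 0.085, 0.085, 0.085, 0.085, 0.085, 0.085, 0.085, 0.085, 0.085], linear=[[0, 0, 0], [0, 0, 0], [0, 0, 0], [0, 0, 0], [0, -0.015, 0], [0, -0.025, 0], [0, -0.03, 0], [0, -0.03, 0], [0, -0.03, 0], [-0.03, -0.01, 0], [0, 0, 0]], angular=[[0, 0, 0], [0, 0, 0], [0, 0, 0], [0, 0, 0], [0, 0, 0], [0, 0, 0], [0, 0, 0], [0, 0, 0], [0, 0, 0], [0, 0, 0], [0, 0, 0]])

```text
clock: 27.65
ee_pos: [0.543, 0.0826, 0.3437]
ee_rot: [0.72, -0.693, 0.026, -0.032]
ft_force: [0.7, 0.1, 0.5]
opening: 0.993
```

Run:
```python
from h import *
full([*cab(.5635,.1434),.198],84.8)
st=manip.read_state();im=manip.snapshot('wrist');c=cam('wrist',st)
hsv=cv2.cvtColor(im,cv2.COLOR_BGR2HSV);H,S,V=[hsv[...,i].astype(int) for i in range(3)]
blu=(H>98)&(H<125)&(S>110)
p=proj(c,[[*(cab(.5623+dx,.1434+.059)),.1855] for dx in(-.06,-.03,.0)]);print('expected hatch right edge px',p.round(1))
for u,r in p: 
    r=int(round(r));xs=np.where(blu[r,int(u)-25:int(u)+40])[0];print(r,'found',int(u)-25+xs.min() if len(xs) else None)
p=proj(c,[[*(cab(.5623+dx,.1434-.059)),.1855] for dx in(-.06,-.03,.0)]);print('expected left edge',p.round(1))
o=np.zeros((400,640,3),np.uint8);o[:]=im
cv2.imwrite('pics/w9.png',o);cv2.imwrite('pics/s9.png',manip.snapshot('scene'))
```

```text
t 27.65 pos [0.543  0.0826 0.3437] cab [533.1 132.4] open 0.993 F [0.7 0.1 0.5] j [-0.01  0.27  0.01  1.31  0.04  0.08]
rotvec [-2.26  0.51  0.35] offset now [ 29.6 146.2   4.9] after turn [ 30.5 145.7  10.9]
expected hatch right edge px [[389.2 149.8]
 [386.9 181.4]
 [384.8 211.3]]
150 found 395
181 found 392
211 found 390
expected left edge [[260.6 149.1]
 [261.9 181.2]
 [263.1 211.6]]
```

View pics/w9.png

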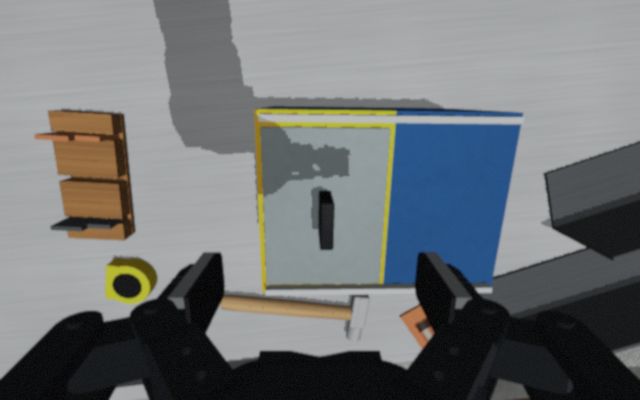

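```bash
python3 -c "
from cell import manip
print(manip.finish_job())"
```

```text
the job is handed in; nothing more can be done
None
```

The job is done and handed in at about 28 s of the 72 s. I slid the hatch open to its stop, hung the gauge by its window on the brass hook, released it and slid the hatch back to its shut stop.

- **Hatch:** It stopped hard at both ends, with wrist forces of about 16 N open and 21 N shut. It travelled about 117 mm between the stops. The last wrist picture shows it shut, with even yellow margins on both sides.
- **Gauge:** Seating it gave about 28 N on the hook. The pictures after release and after the arm withdrew show it hanging on the bar, with its weight off the gripper. I could not see it again once the hatch was shut.
- **Frame:** The wrist force never suggested contact with the yellow frame. The gauge and fingers appeared clear of it in the pictures.
- **Other items:** The templates, tape and hammer look undisturbed in the last picture.
- **Disagreements:** The hatch was already about 20 to 24 mm open at the start. Camera estimates of the cabinet origin differed by 2 to 5 mm before I settled on the opening's inner edges. In my last edge check the blue edge came out about 5 px off the expected hatch edge. I took this to be the frame's outer edge beyond the hatch.

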